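# Find the jar that still holds beads and weigh it

### The job

Four identical closed jars stand on the deck beside the bench balance; just one still holds heavy grinding beads and the other three are empty. Feel which one is heavy, move that jar alone, gently, right onto the balance pan and leave the empties on the deck; then press the balance's round key until it gives, firmly but not hard, and let go. Leave the flask, the tip box and the dishes where they are.

Things in the scene. Friction and masses are not known exactly. Their poses are not given: they have to be found in the camera images.
- deck: thin aluminium deck, 205 x 400 x 6 mm, fixed, its top 40 mm above the table. Its x points from the deck to the pan, y left towards the keypad. Origin on its underside, beyond the edge on the pan side: from it the deck spans x -289 to -84 mm, y -200 to 200 mm. Four grey rings on it, 82 mm across, about 90 mm apart in a fan about the pan, each carry one jar at the start.
- spot_1 (a point): centre of the grey ring farthest left (seen from the robot), on the deck's top; a jar stands on it at the start, its axis within 3 mm of this point. The jars are alike to the eye: closed, opaque, squat, body 70 mm across and straight up to 44 mm, lid 67 mm, 62 mm high in all; pushed 30 mm or less above the deck they slide upright.
- spot_2 (a point): centre of the grey ring second from the left, on the deck's top; a jar stands on it at the start, its axis within 3 mm of this point. An empty jar weighs about 0.12 kg, the one with beads about 0.75 kg (give or take 15 %). Which one it is changes every time.
- spot_3 (a point): centre of the grey ring third from the left, on the deck's top; a jar stands on it at the start, its axis within 3 mm of this point. To slide the heavy jar takes about six times the push of an empty one (5 to 10 N against 1 to 1.6 N).
- spot_4 (a point): centre of the grey ring farthest right, on the deck's top; a jar stands on it at the start, its axis within 3 mm of this point.
- pan: flat steel balance pan, 175 (x) x 205 (y) x 8 mm, rigid, its top 39.5 mm above the table and so level with the deck (within 0.5 mm), 5 mm gap between: a jar slides straight across. Origin: centre of its underside, 8 mm below its top; axes as the deck's.
- key: round grey key, 30 mm across, on the white keypad housing left of the pan, standing 6 mm proud of it. Origin: centre of its underside, 31 mm above the table; its top is 6 mm above the origin. Pressed straight down it moves only 2 mm and answers at 5 N held for a moment (0.2 s); more than 40 N would damage it.
- flask: bystander: clear flat culture flask lying to the right of the pan, 75 x 45 x 30 mm plus a blue cap; origin under its centre
- tip_box: bystander: open green box with dividers, 120 x 80 x 55 mm, to the right of the deck; origin under its centre
- dishes: bystander: stack of three culture dishes, 93 mm across, 43 mm high, to the left of the balance; origin under its centre

How it is judged:
On the way, in this order (a step that is already met when the one before it is completed fails the run):
1. the heavy jar is on the pan, its weight off the deck, while the three empties are on the deck (contact force between pan and anything else above 5.5 N and contact force between deck and anything else between 2.9 and 4.3 N), for 0.5 s.
2. the round key is pressed with more than 5 N (all of step 1 and contact force between the fingers and key above 5 N), for 0.2 s.
At the end, for the whole second after the job is handed in: the pan carries more than 5.5 N (only the jar with beads weighs that much) and the deck carries between 2.9 and 4.3 N (the three empty jars and nothing else) (all of step 1); the robot touches nothing.
It fails at once if the key is pressed with more than 40 N (contact force between anything else and key above 40 N).
It fails at once if the pan is hit or leant on with more than 60 N (contact force between pan and anything else above 60 N).
It fails at once if a bystander is moved by more than 30 mm (distance of any of flask, tip_box, dishes from where it was at the start of the episode above 0.03 m).
It also fails if it takes over 67 s, if anything falls off the work surface, if the arm or the gripper's body presses on something with over 40 N, if the wrist force passes 120 N, or if a joint passes its speed limit or range.

### The arm

A 6-joint arm with a two-finger parallel gripper is mounted at the origin on the work surface. World frame = base frame: x ahead of the robot, y to its left, z up, the work surface at z = 0. Lengths are in m, angles in rad, forces in N, time in s.
With the tool pointing down it reaches from about 0.35 to 0.775 m from the base axis. Payload 7.3 kg.
Tool frame: the origin (TCP) lies on the centre line of the jaws, within the pads' length; the fingertips stand 14 mm ahead of it and the grasp point (between the pads) lies 5 mm behind it; x points along the fingers, z is the direction in which the jaws open and shut, and the axes are right-handed (so a half turn about x gives the same grasp; the last joint's range is limited). The gripper opens to 92 mm and grips with 3 to 60 N. Pads are 19 mm wide; open, the fingers measure 130 mm over their backs; the gripper's body (75 mm by 190 mm) begins 47 mm behind the grasp point.
Start: joints at [1.059, 0.342, 1.524, -0, 1.275, -0.146], TCP at [0.188, 0.49, 0.202] pointing down, gripper open.
Joint ranges: [-2.53, 2.53], [-0.77, 2.02], [0.04, 2.7], [-1, 4.14], [0.28, 2.66], [-3.11, 3.11]. Speed limits (rad/s): [2.57, 2.57, 3.14, 3.14, 3.14, 3.14].

### API

Orientations are given as a unit quaternion [x, y, z, w].
In Python, from rig import state, viewer, workorder gives the robot as it stands.
- The arm moves only by the shell command python3 -m inch 'ROWS'. ROWS is JSON, one flat list of numbers, 5 for each row, row after row: the shift along the tool's x, y, z in cm, then the turn about the tool's x in degrees, then the opening, from 0 (shut) to 1 (fully open). A call has 1 to 5 rows; each row shifts and turns the commanded pose from where the row before left it, along the tool's axes as they then stand; what a row does not reach is not made up. A row lasts 1/10 s, in which the tool goes at most 50 mm and 8.59 degrees, less where a joint would pass 70% of its speed; a pose out of reach is approached as far as the arm can. A call is refused whole if a number of a shift passes 5 or a number of a turn 8.59, either way. A call with a gripper value outside its range is refused whole. The fingers move at their own pace and stop on an object; the grip force is fixed at half the most. Time passes only in rows, so rows that do not move let the fingers close. It gives the time, the measured TCP pose, the force and the opening at its end, in the units of the state.
- state(): the state, without advancing time (a new reading comes with each control period).
- viewer.capture(name): name is "scene" or "side" or "wrist"; returns the picture (480x640x3 uint8, red, green, blue); there is no depth.
- viewer.camera_params(name): a dict with "vfov" (degrees; the focal length in pixels is half the picture's height over the tangent of half this angle, whatever the lens; pixels are square), "cx", "cy" (the principal point, pixels), "k1" (the pictures are not rectified: a ray, as slopes to the right and down, at radius r is drawn at 1 + k1 r^2 times it, then the intrinsics apply), "position" and "orientation" of the camera in the world; the wrist camera has in their place "tool_from_camera" (4x4, takes a point from camera to tool coordinates, whose origin is the TCP and whose axes are the tool frame's). Camera axes: x right, y down, z forward; pixel columns grow to the right and rows downward; lengths in m; the calibration is good to about 2 mm. A picture is of the moment at which its call begins: read the wrist's pose just before it. camera_params takes no time and is no camera call.
- workorder.sign_off(): hands the job in, once; it reports no verdict.
The state is a dict: "time_s": time; "q": joint angles; "qd": joint speeds; "effort": joint torques, N m; "tcp_pos": TCP position; "tool_rot": TCP orientation; "wrist_force": force on the tool from outside, world axes, zero at the start; "moment": the same for the moment, N m; "gripper_width": finger opening in m.
Only numpy, scipy, OpenCV 4.12 (cv2) and the standard library are available. Lean on these libraries where they do the work, as an engineer would, in place of code of your own. Each camera call takes 0.05 s, during which the arm holds its last target. There are 200 camera calls.

## Working session

There is one attempt and no reset: what is moved stays moved. The work goes in short steps, Python scripts to look and compute and a shell command to move; the robot and the scene stay as the last step left them, time stands still between calls to the robot, and variables do not carry over. Pictures are saved under pics/ and viewed, about 8 in all and at most 12, crops included, and the job is handed in when it is done.

```bash
mkdir -p pics; ls; python3 - <<'E'
from rig import state, viewer
import cv2,json
s=state();print({k:s[k] for k in('time_s','tcp_pos','tool_rot','gripper_width')})
for n in("scene","side"):
    print(viewer.camera_params(n)); cv2.imwrite(f"pics/{n}0.png",viewer.capture(n)[:,:,::-1])
print(viewer.camera_params("wrist"))
E
```

```text
pics
{'time_s': 0.0, 'tcp_pos': array([0.18753261, 0.48987188, 0.20092591]), 'tool_rot': array([-0.40097708,  0.58310105,  0.40048074,  0.58208738]), 'gripper_width': 0.0917320077485087}
{'vfov': 44.548074424827824, 'cx': 307.3077074234616, 'cy': 245.9420393290057, 'k1': -0.1832285870728829, 'position': array([1.01025774, 0.65428322, 0.87121097]), 'orientation': array([ 0.2629279 ,  0.88980662, -0.35972108, -0.09855881])}
{'vfov': 48.48778237568364, 'cx': 313.88431121089485, 'cy': 229.83218003890767, 'k1': -0.12543878748887977, 'position': array([0.57340187, 0.83211   , 0.83759057]), 'orientation': array([-0.0082683 ,  0.91576235, -0.40158143,  0.00658076])}
{'vfov': 66.34194783304625, 'cx': 318.771621089853, 'cy': 242.37637458523025, 'k1': 0.02568631691409125, 'tool_from_camera': array([[-4.03592211e-04, -2.77758008e-01,  9.60650991e-01,
        -1.82664315e-01],
       [ 1.28573194e-03, -9.60650419e-01, -2.77757303e-01,
         7.36555014e-02],
       [ 9.99999092e-01,  1.12303898e-03,  7.44833369e-04,
         2.10733689e-04],
       [ 0.00000000e+00,  0.00000000e+00,  0.00000000e+00,
         1.00000000e+00]])}
```

View pics/scene0.png

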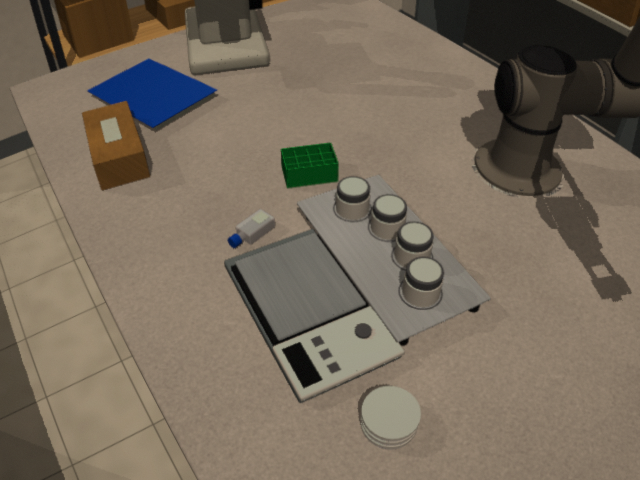

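View pics/side0.png

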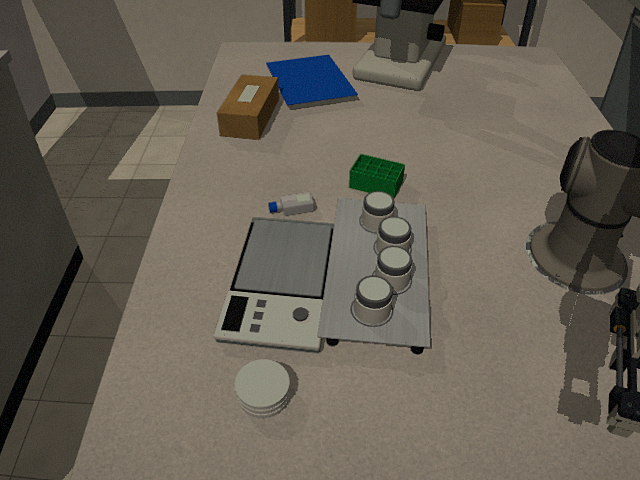

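The scene view shows lid tops at about (353,185), (389,202), (415,236) and (425,272), and the key at (363,331). The side view shows lids at (378,199), (395,228), (394,262) and (374,291), and the key at (300,314). The dishes sit at the left and the flask and tip box at the right, near the pan's and deck's far ends.

```bash
cat > h.py <<'E'
import numpy as np, cv2
from scipy.spatial.transform import Rotation as R
from rig import state, viewer
def cam(n,s=None):
    p=viewer.camera_params(n); f=240/np.tan(np.radians(p['vfov']/2))
    K=np.array([[f,0,p['cx']],[0,f,p['cy']],[0,0,1]]); d=np.array([p['k1'],0,0,0.])
    if n=='wrist':
        s=s or state(); T=np.eye(4); T[:3,:3]=R.from_quat(s['tool_rot']).as_matrix(); T[:3,3]=s['tcp_pos']; T=T@p['tool_from_camera']
        return K,d,T[:3,:3],T[:3,3]
    return K,d,R.from_quat(p['orientation']).as_matrix(),np.array(p['position'])
def atz(c,uv,z):
    K,d,Rm,t=c
    n=cv2.undistortPoints(np.array([[uv]],float),K,d)[0,0]; r=Rm@np.array([n[0],n[1],1]); return t+r*(z-t[2])/r[2]
E
python3 - <<'E'
from h import *
S,D=cam('scene'),cam('side')
P={'j4':((353,184),(379,199),.102),'j3':((389,201),(395,228),.102),'j2':((415,235),(394,262),.102),'j1':((425,271),(374,291),.102),
'key':((363,331),(300,314),.037),'panA':((228,265),(255,219),.0395),'panB':((315,234),(334,223),.0395),'panC':((366,300),(322,297),.0395),'panD':((278,340),(236,293),.0395),
'deckFR':((301,208),(337,199),.04),'deckNR':((378,179),(425,201),.04),'deckNL':((488,297),(430,345),.04),'deckFL':((404,337),(321,336),.04),'dish':((391,411),(262,381),.043),'flask':((258,222),(297,203),.03),'tip':((310,152),(377,167),.055)}
for k,(a,b,z) in P.items():
    x,y=atz(S,a,z),atz(D,b,z); print(k,x[:2].round(4),y[:2].round(4))
s=state();print(R.from_quat(s['tool_rot']).as_matrix().round(3))
E
```

```text
j4 [ 0.4506 -0.0683] [ 0.454  -0.0676]
j3 [0.4215 0.0125] [0.4276 0.0256]
j2 [0.4395 0.1136] [0.4383 0.1223]
j1 [0.4821 0.1921] [0.4812 0.1958]
key [0.6184 0.2   ] [0.617  0.1992]
panA [ 0.7446 -0.0647] [ 0.7296 -0.0686]
panB [ 0.5594 -0.0431] [ 0.5508 -0.0576]
panC [0.5745 0.1489] [0.5757 0.1585]
panD [0.7524 0.1368] [0.745  0.1514]
deckFR [ 0.5421 -0.1234] [ 0.5431 -0.1419]
deckNR [ 0.349  -0.1101] [ 0.3355 -0.1379]
deckNL [0.3831 0.2688] [0.3796 0.2699]
deckFL [0.5684 0.251 ] [0.5766 0.2518]
dish [0.6752 0.3519] [0.6757 0.3498]
flask [ 0.6338 -0.1458] [ 0.6376 -0.1379]
tip [ 0.432 -0.259] [ 0.4424 -0.251 ]
[[-0.001 -0.934  0.358]
 [-0.001  0.358  0.934]
 [-1.     0.    -0.001]]
```

```bash
python3 -m inch '[-0.5,-3.5,-1.95,0,1,-0.5,-3.5,-1.95,0,1,-0.5,-3.5,-1.95,0,1,-0.5,-3.5,-1.95,0,1,-0.5,-3.5,-1.95,0,1]' 
python3 -m inch '[-0.5,-3.5,-1.95,0,1,-0.5,-3.5,-1.95,0,1,-0.5,-3.5,-1.95,0,1,-0.5,-3.5,-1.95,0,1,-0.5,-3.5,-1.95,0,1]' 
python3 -m inch '[0,-3.5,-1.95,0,1,0,-3.5,-1.95,0,1,0,0,0,8,1,0,0,0,8,1,0,0,0,8,1]'
python3 -m inch '[0,0,0,8,1,0,0,0,8,1,0,0,0,8,1,0,0,0,8,1,0,0,0,8,1]'
python3 -m inch '[0,0,0,0,1,0,0,0,0,1]'
python3 - <<'E'
from h import *
s=state();np.save('w1.npy',s,allow_pickle=True)
cv2.imwrite("pics/w1.png",viewer.capture('wrist')[:,:,::-1]);print(s['tcp_pos'],s['wrist_force'],R.from_quat(s['tool_rot']).as_matrix().round(3))
E
```

```text
time_s: 0.6
tcp_pos: [0.3169, 0.3352, 0.2266]
tool_rot: [-0.401, 0.583, 0.401, 0.582]
wrist_force: [0.9, 0.8, -0.4]
gripper_width: 0.0919
time_s: 1.1
tcp_pos: [0.4455, 0.1815, 0.2516]
tool_rot: [-0.401, 0.583, 0.401, 0.582]
wrist_force: [0.2, 0.5, -0.2]
gripper_width: 0.0919
time_s: 1.6
tcp_pos: [0.4962, 0.121, 0.251]
tool_rot: [-0.268, 0.655, 0.269, 0.654]
wrist_force: [-0.2, 0.3, -0.3]
gripper_width: 0.0916
time_s: 2.1
tcp_pos: [0.496, 0.1215, 0.2512]
tool_rot: [-0.029, 0.707, 0.029, 0.706]
wrist_force: [-0.0, 0.5, -0.7]
gripper_width: 0.0919
time_s: 2.3
tcp_pos: [0.4961, 0.1215, 0.2513]
tool_rot: [-0.032, 0.707, 0.032, 0.706]
wrist_force: [-0.4, 1.4, -1.0]
gripper_width: 0.0917
[0.49612196 0.12149754 0.25134532] [-0.3616491   1.42231667 -1.02640236] [[-0.001 -0.092  0.996]
 [-0.     0.996  0.092]
 [-1.     0.    -0.001]]
```

View pics/w1.png

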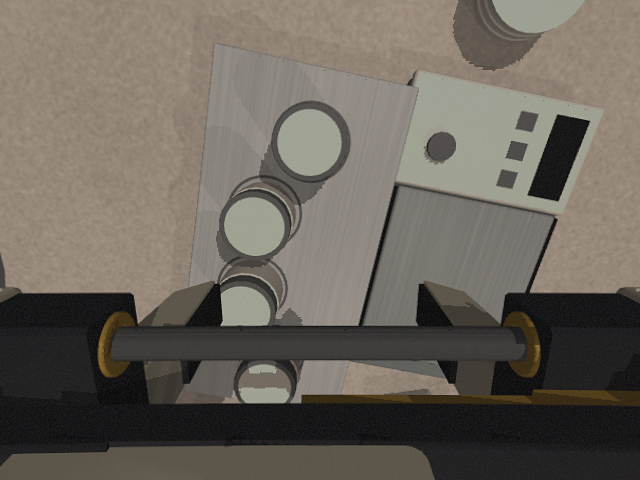

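The wrist view shows jar 1's lid centre at (310,143), jar 2's at (254,225) and jar 3's at about (245,310), partly hidden. The key is at (441,147) and the pan's near-left corner at (397,186). I'll check these against the 2-camera values.

```bash
python3 - <<'E'
from h import *
s=np.load('w1.npy',allow_pickle=True).item(); W=cam('wrist',s)
for k,uv,z in [('j1',(310,143),.102),('j2',(254,225),.102),('j3',(246,311),.102),('j4',(265,388),.102),('key',(441,147),.037),('panNL',(397,186),.0395),('panFL',(556,216),.0395),('deckNL',(214,44),.04),('deckFL',(418,87),.04),('dkR',(345,390),.04),('pL',(362,322),.0395),('ringj2',(268,204),.04)]:
    print(k,atz(W,uv,z)[:2].round(4))
# lid width check
print(atz(W,(277,143),.102)-atz(W,(343,143),.102))
# circles around j1/j2/j3 in the saved side image
S,D=cam('scene'),cam('side')
for n,c in(('scene',S),('side',D)):
    im=cv2.imread(f'pics/{n}0.png'); hsv=cv2.cvtColor(im,cv2.COLOR_BGR2HSV)
    m=((hsv[...,2]>125)&(hsv[...,1]<60)).astype('uint8')
    nn,_,st,ce=cv2.connectedComponentsWithStats(m)
    for i in range(1,nn):
        if 150<st[i,4]<2500 and 340<ce[i][0]<450 and 170<ce[i][1]<310: print(n,ce[i].round(1),st[i],atz(c,ce[i],.102)[:2].round(4))
E
```

```text
j1 [0.4835 0.1895]
j2 [0.4381 0.1116]
j3 [0.4341 0.0232]
j4 [ 0.4577 -0.0643]
key [0.6185 0.1967]
panNL [0.5786 0.1527]
panFL [0.7545 0.136 ]
deckNL [0.3827 0.2704]
deckFL [0.584  0.2511]
dkR [ 0.5519 -0.1066]
pL [ 0.5616 -0.0109]
ringj2 [0.4423 0.1206]
[-0.05725101 -0.00536146  0.        ]
scene [379. 186.] [364 174  35  30 444] [ 0.4102 -0.0345]
scene [353.1 185.9] [340 178  27  17 376] [ 0.4539 -0.0633]
scene [389.7 204.7] [376 196  28  19 418] [0.4272 0.0219]
scene [415.4 233. ] [401 223  30  21 484] [0.4355 0.1101]
scene [425.  269.6] [410 258  31  24 576] [0.4799 0.1896]
side [378.8 199.7] [367 192  25  16 321] [ 0.4545 -0.0652]
side [394.8 226.4] [382 218  27  18 384] [0.4276 0.0207]
side [394.4 257.1] [381 247  28  21 455] [0.4363 0.1092]
side [374.  288.1] [359 277  31  23 550] [0.4808 0.1889]
```

```bash
python3 -m inch '[3,-3.1,-2.6,0,1,3,-3.1,-2.6,0,1,3,-3.15,-2.55,0,1,3,0,0,0,1,0,0,0,0,1]'
python3 -m inch '[2.5,0,0,0,1,2,0,0,0,1,2,0,0,0,1,0,0,0,0,1,0,0,0,0,1]'
```

```text
time_s: 2.85
tcp_pos: [0.4251, 0.0219, 0.1298]
tool_rot: [-0.031, 0.709, 0.032, 0.704]
wrist_force: [0.9, -0.1, 0.4]
gripper_width: 0.092
time_s: 3.35
tcp_pos: [0.4289, 0.0227, 0.0684]
tool_rot: [-0.032, 0.706, 0.032, 0.707]
wrist_force: [-0.2, 0.0, 1.3]
gripper_width: 0.0917
```

Straddling jar 3 cleanly; close, settle, lift 1 cm.

```bash
python3 -m inch '[0,0,0,0,0.6,0,0,0,0,0.6,0,0,0,0,0.6,0,0,0,0,0.6,0,0,0,0,0.6]'
python3 -m inch '[0,0,0,0,0.6,0,0,0,0,0.6,-0.5,0,0,0,0.6,-0.5,0,0,0,0.6,0,0,0,0,0.6]'
python3 -m inch '[0,0,0,0,0.6,0,0,0,0,0.6,0,0,0,0,0.6]'
```

```text
time_s: 3.85
tcp_pos: [0.4283, 0.0224, 0.0678]
tool_rot: [-0.031, 0.706, 0.031, 0.707]
wrist_force: [-0.0, 1.1, 4.1]
gripper_width: 0.0662
time_s: 4.35
tcp_pos: [0.4277, 0.0224, 0.0774]
tool_rot: [-0.031, 0.707, 0.031, 0.706]
wrist_force: [-0.7, -0.5, -7.9]
gripper_width: 0.0657
time_s: 4.65
tcp_pos: [0.4276, 0.0224, 0.0771]
tool_rot: [-0.031, 0.707, 0.031, 0.706]
wrist_force: [-0.2, -0.8, -7.4]
gripper_width: 0.0657
```

-7.4 N, so jar 3 is the heavy one (an empty would read about -1.2 N). I'll carry it along the jaw axis to the pan centre.

```bash
python3 -m inch '[-0.3,0,1,0,0.6,0,0,2,0,0.6,0,0,2.5,0,0.6,0,0,2.5,0,0.6,0,0,2.5,0,0.6]'
python3 -m inch '[0,0,2.5,0,0.6,0,0,2.5,0,0.6,0,0,2.5,0,0.6,0,0,2.5,0,0.6,0,0,1.5,0,0.6]'
python3 -m inch '[0,0,0.8,0,0.6,0,0,0,0,0.6,0.4,0,0,0,0.6,0.3,0,0,0,0.6,0,0,0,0,0.6]'
```

```text
time_s: 5.15
tcp_pos: [0.5342, 0.0318, 0.0803]
tool_rot: [-0.031, 0.706, 0.031, 0.707]
wrist_force: [-0.3, -0.1, -6.7]
gripper_width: 0.0665
time_s: 5.65
tcp_pos: [0.6493, 0.042, 0.0798]
tool_rot: [-0.031, 0.706, 0.031, 0.707]
wrist_force: [-0.1, -1.2, -7.0]
gripper_width: 0.0661
time_s: 6.15
tcp_pos: [0.6539, 0.0424, 0.0726]
tool_rot: [-0.031, 0.707, 0.031, 0.706]
wrist_force: [-0.6, 0.3, -7.4]
gripper_width: 0.0659
```

```bash
python3 -m inch '[0.2,0,0,0,0.6,0.1,0,0,0,0.6,0.1,0,0,0,0.6,0,0,0,0,0.6,0,0,0,0,0.6]'
python3 -m inch '[0.1,0,0,0,0.6,0,0,0,0,0.6,0,0,0,0,0.6]'
```

```text
time_s: 6.65
tcp_pos: [0.655, 0.0424, 0.0694]
tool_rot: [-0.031, 0.706, 0.031, 0.706]
wrist_force: [0.6, -0.3, -7.3]
gripper_width: 0.0662
time_s: 6.95
tcp_pos: [0.6549, 0.0424, 0.0683]
tool_rot: [-0.031, 0.706, 0.031, 0.706]
wrist_force: [-0.5, -0.1, -7.7]
gripper_width: 0.0659
```

```bash
python3 -m inch '[0.1,0,0,0,0.6,0,0,0,0,0.6,0,0,0,0,0.6]'
python3 -m inch '[0.05,0,0,0,0.6,0,0,0,0,0.6,0,0,0,0,0.6]'
```

```text
time_s: 7.25
tcp_pos: [0.6551, 0.0424, 0.0674]
tool_rot: [-0.031, 0.706, 0.031, 0.707]
wrist_force: [0.2, -0.2, -5.9]
gripper_width: 0.066
time_s: 7.55
tcp_pos: [0.6551, 0.0424, 0.0674]
tool_rot: [-0.031, 0.706, 0.031, 0.707]
wrist_force: [-3.0, -0.6, -1.3]
gripper_width: 0.066
```

Touchdown: the wrist now carries only about 1 N. Release and rise.

```bash
python3 -m inch '[0,0,0,0,1,0,0,0,0,1,0,0,0,0,1,0,0,0,0,1,0,0,0,0,1]'
python3 -m inch '[-1,0,0,0,1,-2,0,0,0,1,-3,0,0,0,1,-3,0,0,0,1,-2,0,0,0,1]'
python3 - <<'E'
from h import *
for n in('scene','side'): cv2.imwrite(f"pics/{n}1.png",viewer.capture(n)[:,:,::-1])
E
```

```text
time_s: 8.05
tcp_pos: [0.6551, 0.0424, 0.0669]
tool_rot: [-0.031, 0.706, 0.031, 0.707]
wrist_force: [-0.3, -0.2, 0.9]
gripper_width: 0.0914
time_s: 8.55
tcp_pos: [0.6558, 0.0424, 0.1803]
tool_rot: [-0.031, 0.705, 0.031, 0.708]
wrist_force: [0.8, -0.3, 1.0]
gripper_width: 0.0915
```

View pics/scene1.png

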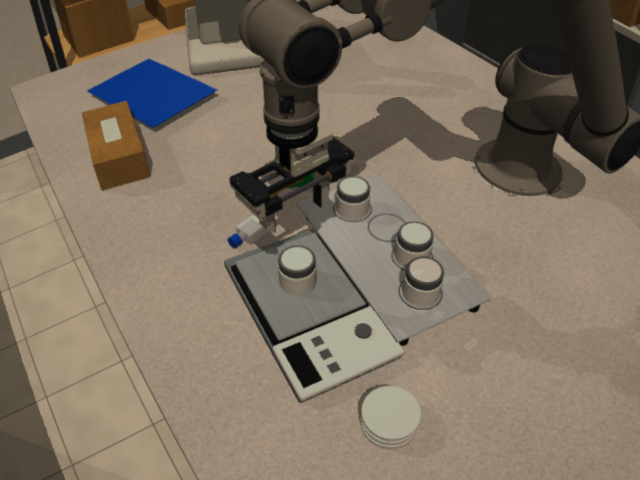

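The picture shows the heavy jar on the pan at (297,265). The three empties are still on their rings, ring 3 is bare, and the bystanders are in place. Next: move to the key, turn 45° for body clearance, and shut the fingers.

```bash
python3 -m inch '[0,3.17,-0.47,0,0,0,3.17,-0.47,0,0,0,3.17,-0.47,0,0,0,3.17,-0.47,0,0,0,3.17,-0.47,0,0]'
python3 -m inch '[0,0,0,-8,0,0,0,0,-8,0,0,0,0,-8,0,0,0,0,-8,0,0,0,0,-8,0]'
python3 -m inch '[0,0,0,-5,0,0,0,0,0,0,0,0,0,0,0]'
python3 - <<'E'
from h import *
s=state(); W=cam('wrist',s); im=viewer.capture('wrist'); cv2.imwrite("pics/w2.png",im[:,:,::-1])
print(s['tcp_pos'],R.from_quat(s['tool_rot']).as_matrix()[:2].round(3),s['gripper_width'])
hsv=cv2.cvtColor(im,cv2.COLOR_RGB2HSV); K,d,Rm,t=W
q=cv2.projectPoints((Rm.T@(np.array([.618,.198,.037])-t)).reshape(1,1,3),np.zeros(3),np.zeros(3),K,d)[0].ravel(); print('key expected at',q)
E
```

```text
time_s: 9.15
tcp_pos: [0.6168, 0.1993, 0.176]
tool_rot: [-0.031, 0.707, 0.031, 0.706]
wrist_force: [0.6, -0.2, 0.4]
gripper_width: 0.0569
time_s: 9.65
tcp_pos: [0.6171, 0.1982, 0.1758]
tool_rot: [-0.273, 0.653, 0.273, 0.652]
wrist_force: [-0.3, -0.5, 0.6]
gripper_width: 0.0165
time_s: 9.95
tcp_pos: [0.6173, 0.1982, 0.1762]
tool_rot: [-0.298, 0.641, 0.298, 0.641]
wrist_force: [-0.2, -0.1, 0.0]
gripper_width: 0.0006
[0.61732167 0.1981699  0.17623291] [[-0.001 -0.765  0.644]
 [-0.     0.644  0.765]] 0.0005599277984739328
key expected at [318.27605153 222.59037937]
```

View pics/w2.png

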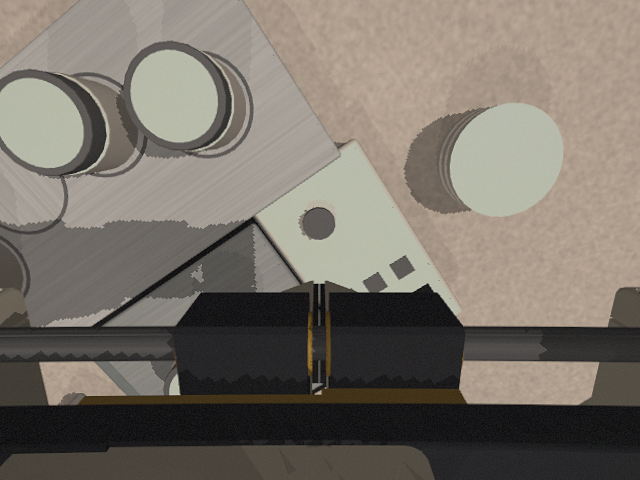

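The key is seen at (318,223), against the predicted (318,223), so the fingers are centred over it. Descend.

```bash
python3 -m inch '[3,0,0,0,0,3,0,0,0,0,3,0,0,0,0,2,0,0,0,0,0.3,0,0,0,0]'
python3 -m inch '[0,0,0,0,0,0.2,0,0,0,0,0.2,0,0,0,0,0,0,0,0,0,0,0,0,0,0]'
```

```text
time_s: 10.5
tcp_pos: [0.6156, 0.1978, 0.0606]
tool_rot: [-0.298, 0.643, 0.299, 0.639]
wrist_force: [0.0, -0.8, -0.1]
gripper_width: 0.0005
time_s: 11.0
tcp_pos: [0.6179, 0.1983, 0.0604]
tool_rot: [-0.299, 0.64, 0.299, 0.641]
wrist_force: [0.0, -0.1, -0.4]
gripper_width: 0.0008
```

```bash
python3 -m inch '[0.2,0,0,0,0,0.2,0,0,0,0,0.2,0,0,0,0,0,0,0,0,0,0,0,0,0,0]'
python3 -m inch '[0.1,0,0,0,0,0.1,0,0,0,0,0,0,0,0,0]'
```

```text
time_s: 11.5
tcp_pos: [0.6176, 0.1982, 0.0537]
tool_rot: [-0.299, 0.641, 0.299, 0.641]
wrist_force: [0.6, 0.1, -0.5]
gripper_width: 0.0004
time_s: 11.8
tcp_pos: [0.6175, 0.1982, 0.0517]
tool_rot: [-0.299, 0.641, 0.299, 0.641]
wrist_force: [-0.5, 0.2, -0.4]
gripper_width: 0.0001
```

```bash
python3 -m inch '[0.1,0,0,0,0,0,0,0,0,0,0,0,0,0,0]'
python3 -m inch '[0.1,0,0,0,0,0,0,0,0,0,0,0,0,0,0]'
```

```text
time_s: 12.1
tcp_pos: [0.6176, 0.1982, 0.0508]
tool_rot: [-0.299, 0.641, 0.299, 0.641]
wrist_force: [1.0, -0.2, 0.3]
gripper_width: 0.0003
time_s: 12.4
tcp_pos: [0.6176, 0.1982, 0.0498]
tool_rot: [-0.299, 0.641, 0.299, 0.641]
wrist_force: [0.2, 0.1, 1.0]
gripper_width: 0.0
```

```bash
python3 -m inch '[0.1,0,0,0,0,0,0,0,0,0,0,0,0,0,0]'
```

```text
time_s: 12.7
tcp_pos: [0.6176, 0.1982, 0.0487]
tool_rot: [-0.299, 0.641, 0.299, 0.641]
wrist_force: [0.3, 0.6, 0.2]
gripper_width: 0.0004
```

```bash
python3 -m inch '[0.05,0,0,0,0,0,0,0,0,0,0,0,0,0,0]'
```

```text
time_s: 13.0
tcp_pos: [0.6176, 0.1982, 0.0483]
tool_rot: [-0.299, 0.641, 0.299, 0.641]
wrist_force: [0.5, -0.1, -1.0]
gripper_width: 0.0007
```

```bash
python3 -m inch '[0.05,0,0,0,0,0,0,0,0,0]';python3 -m inch '[0.05,0,0,0,0,0,0,0,0,0]'
```

```text
time_s: 13.2
tcp_pos: [0.6176, 0.1982, 0.0477]
tool_rot: [-0.299, 0.641, 0.299, 0.641]
wrist_force: [0.4, -0.4, 0.2]
gripper_width: 0.0006
time_s: 13.4
tcp_pos: [0.6176, 0.1982, 0.0473]
tool_rot: [-0.299, 0.641, 0.299, 0.641]
wrist_force: [0.2, -0.3, -0.8]
gripper_width: 0.0008
```

```bash
python3 -m inch '[0.05,0,0,0,0,0,0,0,0,0]';python3 -m inch '[0.05,0,0,0,0,0,0,0,0,0]'
```

```text
time_s: 13.6
tcp_pos: [0.6176, 0.1982, 0.0467]
tool_rot: [-0.299, 0.641, 0.299, 0.641]
wrist_force: [0.7, 0.3, -0.6]
gripper_width: 0.0006
time_s: 13.8
tcp_pos: [0.6176, 0.1982, 0.0462]
tool_rot: [-0.299, 0.641, 0.299, 0.641]
wrist_force: [-0.2, -0.4, -0.6]
gripper_width: 0.0008
```

```bash
python3 - <<'E'
from h import *
a=viewer.capture('scene')[250:400,260:460,::-1]; b=viewer.capture('side')[230:380,210:410,::-1]
cv2.imwrite('pics/key1.png',cv2.resize(np.vstack([a,b]),None,fx=2,fy=2)[:600] if 0 else np.hstack([cv2.resize(a,None,fx=2,fy=2),cv2.resize(b,None,fx=2,fy=2)]))
print(state()['wrist_force'],state()['moment'])
E
```

```text
[-0.00721139 -0.09790935  0.00096937] [-0.02395544  0.02359428 -0.03613393]
```

View pics/key1.png

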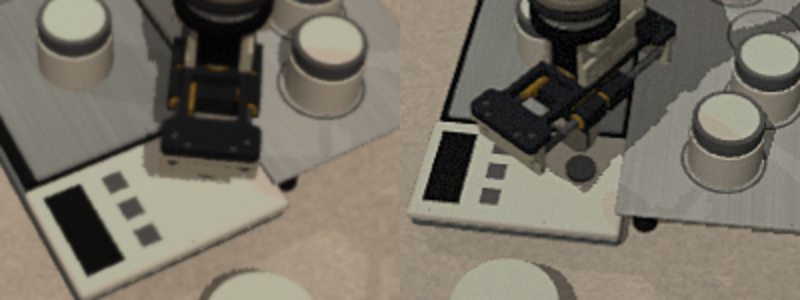

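```bash
python3 - <<'E'
from h import *
im=viewer.capture('side')[:,:,::-1]; b=cv2.resize(im[255:345,240:360],None,fx=6,fy=6,interpolation=cv2.INTER_CUBIC)
cv2.imwrite('pics/key2.png',cv2.convertScaleAbs(b,alpha=1.8,beta=15))
c=cam('side'); K,d,Rm,t=c
for p in([.6176,.1982,.046],[.6176,.1982,.032],[.618,.198,.037]): 
    q=cv2.projectPoints((Rm.T@(np.array(p)-t)).reshape(1,1,3),np.zeros(3),np.zeros(3),K,d)[0].ravel();print(p,q,(q-[240,255])*6)
E
```

```text
[0.6176, 0.1982, 0.046] [299.60840618 310.6050438 ] [357.65043705 333.63026277]
[0.6176, 0.1982, 0.032] [299.78666903 315.22291318] [358.72001417 361.33747907]
[0.618, 0.198, 0.037] [299.51718314 313.49831715] [357.10309885 350.98990292]
```

View pics/key2.png

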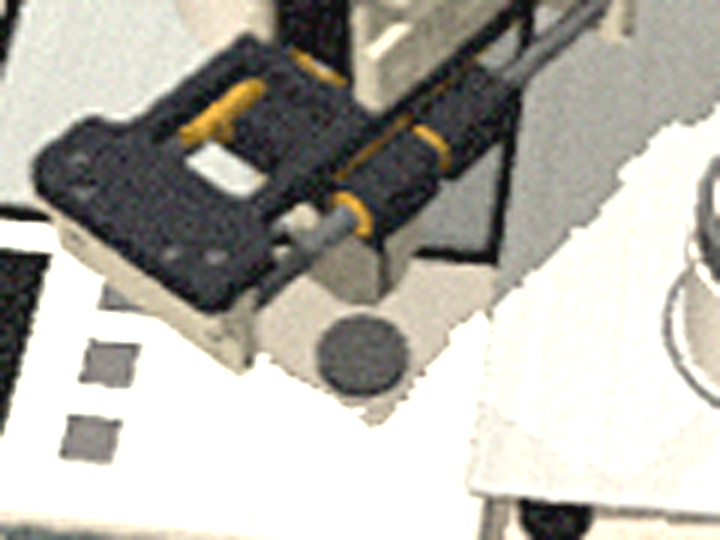

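```bash
python3 - <<'E'
from h import *
p=viewer.camera_params('wrist');K,d,_,_=cam('wrist'); T=np.linalg.inv(p['tool_from_camera'])
def pr(x): return cv2.projectPoints((T[:3,:3]@np.array(x)+T[:3,3]).reshape(1,1,3),np.zeros(3),np.zeros(3),K,d)[0].ravel().round(1)
for x in([.014,0,0],[.014,.0095,0],[.014,-.0095,0],[0,.0095,0],[-.014,.0095,0],[.014,.0095,.046],[.014,.0095,-.046],[-.014,.0095,.046]): print(x,pr(x))
s=state();print(s['tcp_pos'],s['q'],s['effort'])
for n in('scene','side'):
    c=cam(n);im=cv2.imread(f'pics/{n}1.png'); hsv=cv2.cvtColor(im,cv2.COLOR_BGR2HSV)
    m=((hsv[...,2]>125)&(hsv[...,1]<60)).astype('uint8');nn,_,st,ce=cv2.connectedComponentsWithStats(m)
    for i in range(1,nn):
        if 250<st[i,4]<1200 and 260<ce[i][0]<340 and 200<ce[i][1]<300: print(n,ce[i].round(1),st[i],atz(c,ce[i],.1015)[:2].round(4))
E
```

```text
[0.014, 0, 0] [317.4 270.9]
[0.014, 0.0095, 0] [317.4 255.1]
[0.014, -0.0095, 0] [317.4 286.4]
[0, 0.0095, 0] [317.4 263.4]
[-0.014, 0.0095, 0] [317.3 272.9]
[0.014, 0.0095, 0.046] [399.2 255.2]
[0.014, 0.0095, -0.046] [235.6 255. ]
[-0.014, 0.0095, 0.046] [411.3 273. ]
[0.6176237  0.19824245 0.04634087] [ 1.92474432e-01  7.09052392e-01  1.34503660e+00  1.23579837e-04
  1.08741665e+00 -6.80935117e-01] [ 3.57190902e-04 -5.81647003e+01 -2.19410777e+01  3.56438861e-02
  8.05424759e-02 -6.23583148e-06]
scene [296.5 258.2] [281 247  32  23 572] [0.6539 0.0417]
side [283.7 232.1] [270 223  28  19 402] [0.6548 0.0406]
```

Fingertips in both the wrist and side views sit roughly 28 mm higher than the stated tip point. That also explains the 66 mm grip, which was on the lid. The xy position is right, so I'll keep descending with force monitoring; the body stays clear of both jars by more than 25 mm sideways.

```bash
python3 -m inch '[0.2,0,0,0,0,0.2,0,0,0,0,0.2,0,0,0,0,0.2,0,0,0,0,0.2,0,0,0,0]'; python3 -m inch '[0.1,0,0,0,0,0.1,0,0,0,0,0,0,0,0,0]'
```

```text
time_s: 14.45
tcp_pos: [0.6176, 0.1982, 0.0361]
tool_rot: [-0.299, 0.641, 0.299, 0.641]
wrist_force: [0.3, 0.3, -1.5]
gripper_width: 0.0005
time_s: 14.75
tcp_pos: [0.6175, 0.1982, 0.0341]
tool_rot: [-0.299, 0.641, 0.299, 0.641]
wrist_force: [0.0, 0.5, -0.0]
gripper_width: 0.001
```

```bash
python3 -m inch '[0.1,0,0,0,0,0.1,0,0,0,0,0,0,0,0,0]'; python3 -m inch '[0.1,0,0,0,0,0,0,0,0,0]'
```

```text
time_s: 15.05
tcp_pos: [0.6175, 0.1982, 0.0322]
tool_rot: [-0.299, 0.641, 0.299, 0.641]
wrist_force: [0.6, -0.3, -0.1]
gripper_width: 0.0003
time_s: 15.25
tcp_pos: [0.6175, 0.1982, 0.0312]
tool_rot: [-0.299, 0.641, 0.299, 0.641]
wrist_force: [0.6, -0.7, -1.2]
gripper_width: 0.0003
```

```bash
for i in 1; do python3 -m inch '[0.1,0,0,0,0,0.1,0,0,0,0,0,0,0,0,0]'; python3 -m inch '[0.1,0,0,0,0,0.1,0,0,0,0,0,0,0,0,0]'; done | grep -E 'pos|force'
```

```text
tcp_pos: [0.6175, 0.1982, 0.0291]
wrist_force: [-1.9, -0.4, -0.6]
tcp_pos: [0.6175, 0.1982, 0.0271]
wrist_force: [-0.3, 0.5, -0.3]
```

```bash
python3 -m inch '[0.1,0,0,0,0,0,0,0,0,0]' | grep -E 'pos|force'; python3 -m inch '[0.1,0,0,0,0,0,0,0,0,0]'| grep -E 'pos|force'
```

```text
tcp_pos: [0.6176, 0.1982, 0.0262]
wrist_force: [-0.4, 0.4, -0.3]
tcp_pos: [0.6176, 0.1982, 0.0252]
wrist_force: [-0.9, 0.4, 0.6]
```

```bash
python3 - <<'E'
from h import *
im=viewer.capture('side')[:,:,::-1]; b=cv2.resize(im[265:345,250:350],None,fx=5,fy=5,interpolation=cv2.INTER_CUBIC)
cv2.imwrite('pics/key3.png',cv2.convertScaleAbs(b,alpha=1.8,beta=15))
E
```

```text
(no output)
```

View pics/key3.png

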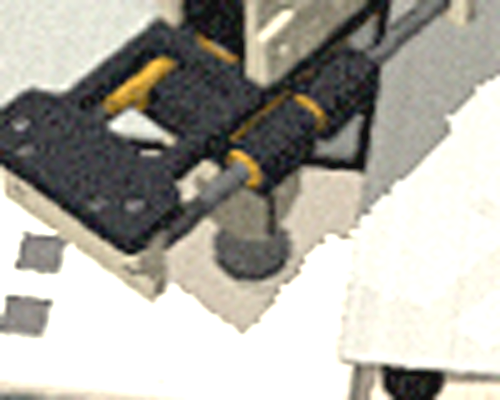

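The fingertips (crop (255,238)) are now just above the key's centre (252,250), a few mm to go.

```bash
python3 -m inch '[0.1,0,0,0,0,0,0,0,0,0]' | grep -E 'pos|force'; python3 -m inch '[0.05,0,0,0,0,0,0,0,0,0]'| grep -E 'pos|force'
```

```text
tcp_pos: [0.6176, 0.1982, 0.0242]
wrist_force: [-0.0, -0.4, 0.0]
tcp_pos: [0.6176, 0.1982, 0.0238]
wrist_force: [-1.0, -1.0, -0.1]
```

```bash
python3 -m inch '[0.05,0,0,0,0,0,0,0,0,0]' | grep -E 'pos|force'; python3 -m inch '[0.05,0,0,0,0,0,0,0,0,0]'| grep -E 'pos|force'
```

```text
tcp_pos: [0.6176, 0.1982, 0.0233]
wrist_force: [-0.0, -0.3, -0.6]
tcp_pos: [0.6176, 0.1982, 0.0228]
wrist_force: [0.3, 0.2, 0.7]
```

```bash
python3 -m inch '[0.05,0,0,0,0,0.05,0,0,0,0,0,0,0,0,0]' | grep -E 'pos|force'; python3 -m inch '[0.05,0,0,0,0,0,0,0,0,0]'| grep -E 'pos|force'
```

```text
tcp_pos: [0.6176, 0.1982, 0.0217]
wrist_force: [0.1, -0.2, -0.1]
tcp_pos: [0.6176, 0.1982, 0.0212]
wrist_force: [0.3, -0.6, 0.1]
```

```bash
python3 -m inch '[0.05,0,0,0,0,0.05,0,0,0,0,0,0,0,0,0]' | grep -E 'pos|force'; python3 -m inch '[0.05,0,0,0,0,0,0,0,0,0]'| grep -E 'pos|force'
```

```text
tcp_pos: [0.6175, 0.1982, 0.0202]
wrist_force: [0.8, -0.3, -0.6]
tcp_pos: [0.6176, 0.1982, 0.0198]
wrist_force: [0.6, 0.1, 0.2]
```

```bash
python3 -m inch '[0.1,0,0,0,0,0.1,0,0,0,0,0,0,0,0,0]' | grep -E 'pos|force'; python3 -m inch '[0.1,0,0,0,0,0,0,0,0,0]'| grep -E 'pos|force'
```

```text
tcp_pos: [0.6175, 0.1982, 0.0176]
wrist_force: [-0.2, 0.3, -0.3]
tcp_pos: [0.6175, 0.1982, 0.0167]
wrist_force: [-0.5, -0.7, -0.5]
```

```bash
python3 -m inch '[0.05,0,0,0,0,0,0,0,0,0]' | grep -E 'pos|force'; python3 -m inch '[0.05,0,0,0,0,0,0,0,0,0]'| grep -E 'pos|force'
```

```text
tcp_pos: [0.6176, 0.1982, 0.0163]
wrist_force: [0.2, -0.9, -0.8]
tcp_pos: [0.6176, 0.1983, 0.0158]
wrist_force: [0.2, 0.5, 0.1]
```

```bash
python3 -m inch '[0.05,0,0,0,0,0,0,0,0,0]' | grep -E 'pos|force'; python3 -m inch '[0.05,0,0,0,0,0,0,0,0,0]'| grep -E 'pos|force'
```

```text
tcp_pos: [0.6176, 0.1982, 0.0153]
wrist_force: [0.0, -0.4, -0.6]
tcp_pos: [0.6175, 0.1982, 0.0147]
wrist_force: [-0.8, 0.4, 0.6]
```

```bash
python3 - <<'E'
from h import *
im=viewer.capture('side')[:,:,::-1]; b=cv2.resize(im[275:335,260:340],None,fx=5,fy=5,interpolation=cv2.INTER_CUBIC)
im=viewer.capture('scene')[:,:,::-1]; a=cv2.resize(im[300:360,320:400],None,fx=5,fy=5,interpolation=cv2.INTER_CUBIC)
cv2.imwrite('pics/key4.png',cv2.convertScaleAbs(np.hstack([b,a]),alpha=1.8,beta=15))
E
```

```text
(no output)
```

View pics/key4.png

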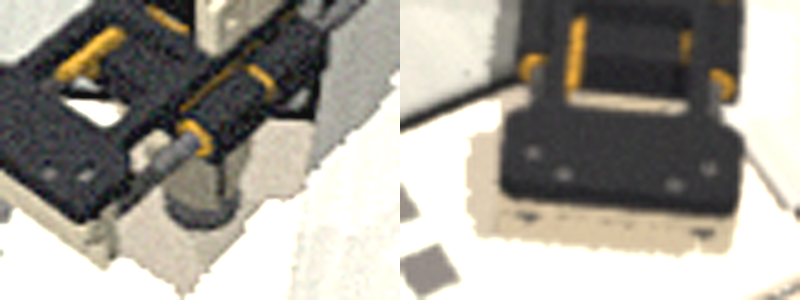

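The fingertips now cover the key nearly down to its front rim, so contact is imminent.

```bash
python3 -m inch '[0.05,0,0,0,0,0,0,0,0,0]' | grep -E 'pos|force'; python3 -m inch '[0.05,0,0,0,0,0,0,0,0,0]'| grep -E 'pos|force'
```

```text
tcp_pos: [0.6176, 0.1982, 0.0142]
wrist_force: [0.1, -0.1, 0.2]
tcp_pos: [0.6176, 0.1982, 0.0137]
wrist_force: [0.1, 1.1, -0.8]
```

```bash
python3 -m inch '[0.05,0,0,0,0,0,0,0,0,0]' | grep -E 'pos|force'; python3 -m inch '[0.05,0,0,0,0,0,0,0,0,0]'| grep -E 'pos|force'
```

```text
tcp_pos: [0.6176, 0.1982, 0.0132]
wrist_force: [-0.5, 0.7, -0.7]
tcp_pos: [0.6176, 0.1982, 0.0128]
wrist_force: [-0.4, -0.1, 0.5]
```

```bash
python3 -m inch '[0.05,0,0,0,0,0,0,0,0,0]' | grep -E 'pos|force'; python3 -m inch '[0.05,0,0,0,0,0,0,0,0,0]'| grep -E 'pos|force'
```

```text
tcp_pos: [0.6176, 0.1982, 0.0122]
wrist_force: [-0.6, -0.1, -0.5]
tcp_pos: [0.6177, 0.1982, 0.0119]
wrist_force: [-1.1, -0.6, 0.5]
```

```bash
python3 -m inch '[0.05,0,0,0,0,0,0,0,0,0]' | grep -E 'pos|force'; python3 -m inch '[0.05,0,0,0,0,0,0,0,0,0]'| grep -E 'pos|force'
```

```text
tcp_pos: [0.6177, 0.1982, 0.0116]
wrist_force: [-0.6, -0.5, 4.6]
tcp_pos: [0.6177, 0.1983, 0.0112]
wrist_force: [-1.2, 0.1, 5.2]
```

```bash
python3 -m inch '[0.05,0,0,0,0,0,0,0,0,0]' | grep -E 'pos|force'; python3 -m inch '[0.05,0,0,0,0,0,0,0,0,0]'| grep -E 'pos|force'
```

```text
tcp_pos: [0.6177, 0.1983, 0.0108]
wrist_force: [-3.1, -1.0, 6.8]
tcp_pos: [0.6177, 0.1983, 0.0105]
wrist_force: [-3.2, -1.4, 7.6]
```

Contact on the key. A little firmer, then hold.

```bash
python3 -m inch '[0.05,0,0,0,0,0,0,0,0,0]' | grep -E 'pos|force'; python3 -m inch '[0.05,0,0,0,0,0,0,0,0,0]'| grep -E 'pos|force'
```

```text
tcp_pos: [0.6177, 0.1982, 0.0103]
wrist_force: [-4.0, -1.1, 9.0]
tcp_pos: [0.6177, 0.1982, 0.0101]
wrist_force: [-4.3, -1.4, 11.2]
```

```bash
python3 -m inch '[0.05,0,0,0,0,0,0,0,0,0,0,0,0,0,0]' | grep -E 'pos|force'; python3 -m inch '[0.05,0,0,0,0,0,0,0,0,0,0,0,0,0,0,0,0,0,0,0]'| grep -E 'pos|force'
```

```text
tcp_pos: [0.6178, 0.1983, 0.0101]
wrist_force: [-5.6, -1.0, 14.6]
tcp_pos: [0.6178, 0.1983, 0.0101]
wrist_force: [-6.3, -3.0, 17.0]
```

The key has bottomed out after about 2 mm, held at 15–17 N. Let go and rise.

```bash
python3 -m inch '[-0.3,0,0,0,0,-1,0,0,0,0,-3,0,0,0,0,-4,0,0,0,0,-4,0,0,0,0]'; python3 -m inch '[-4,0,0,0,0,-4,0,0,0,0,-3,0,0,0,0,0,0,0,0,0,0,0,0,0,0]'
python3 - <<'E'
from h import *
cv2.imwrite('pics/end.png',viewer.capture('side')[:,:,::-1])
E
```

```text
time_s: 23.1
tcp_pos: [0.6173, 0.1982, 0.1317]
tool_rot: [-0.299, 0.641, 0.299, 0.64]
wrist_force: [0.5, 0.7, -0.1]
gripper_width: 0.0005
time_s: 23.6
tcp_pos: [0.6177, 0.1982, 0.2411]
tool_rot: [-0.299, 0.64, 0.299, 0.641]
wrist_force: [-0.1, 0.2, -0.5]
gripper_width: 0.0006
```

View pics/end.png

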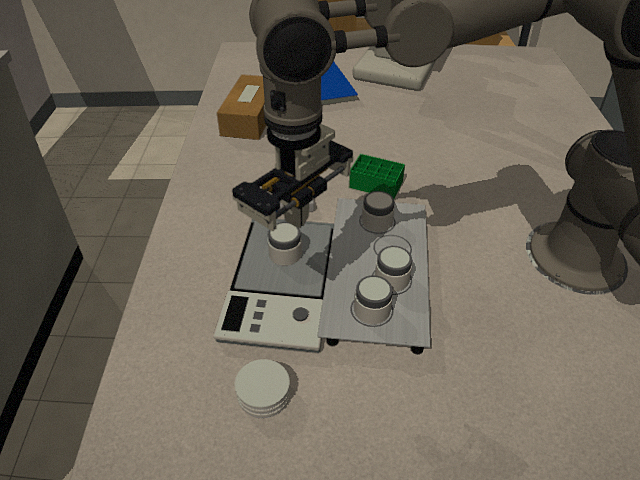

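The heavy jar is on the pan (285,243) and the empties are on their rings. The dishes and tip box are in place, and the arm is clear. Sign off.

```bash
python3 -c "
from rig import workorder
print(workorder.sign_off())"
```

```text
the job is handed in; nothing more can be done
None
```

The heavy jar is on the balance pan, the key has been pressed and released, and the job is handed in. No verdict was reported.

- **Finding the jar:** I lifted the third jar from the left first, and the wrist read about 7.4 N. An empty would read about 1.2 N, so I did not lift the others.
- **Placing it:** I carried the jar about 1 cm above the deck, lowered it in small steps and released it about 2 mm from the pan centre. The weight came off the wrist gradually, with no knock.
- **Pressing the key:** The shut fingers pushed the key down until it stopped, after about 2 mm. The force rose to 15–17 N and was held for more than 0.5 s, against the 40 N limit. I then lifted clear.
- **Last checks:** The final picture shows the jar on the pan, the three empties on their rings, and the dishes and tip box unmoved. The arm is about 24 cm up with wrist force near zero. The flask is hidden behind the gripper in that picture; it was last seen in place just after the jar was set down, and the arm did not go near it afterwards. The job took about 24 s of the 67 s allowed.
- **What disagreed:** The fingertips turned out to be much shorter than stated. They touched the key with the TCP about 39 mm lower than the stated geometry gives. The jar was therefore probably gripped by its lid (66 mm measured). I could not read the pan and deck forces directly.

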